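# Jack up the weighing stone and hold it

### The arm

A 6-joint arm with a two-finger parallel gripper is mounted at the origin on the work surface. World frame = base frame: x ahead of the robot, y to its left, z up, the work surface at z = 0. Lengths are in m, angles in rad, forces in N, time in s.
With the tool pointing down it reaches from about 0.425 to 0.95 m from the base axis. Payload 3.5 kg.
Tool frame: the origin (TCP) lies midway between the tips of the shut fingers; the grasp point (between the pads) lies 19 mm behind it (ctrl.hold_point_z is the distance from the TCP to the grasp point, in m); z points along the fingers, y is the line along which they close (so a half turn about z gives the same grasp; the last joint's range is limited). The gripper opens to 85 mm and grips with 20 to 120 N. Pads are 22 mm wide; open, the fingers measure 114 mm over their backs; the gripper's body (76 mm by 85 mm) begins 54 mm behind the grasp point. The pads swing forward as they close: fully open they stand 13 mm farther back than shut.
Start: joints at [1.121, 0.286, 1.577, -0, 1.279, -0.15], TCP at [0.199, 0.645, 0.231] pointing down, gripper open.
Joint ranges: [-2.77, 2.77], [-0.9, 2.22], [0.21, 2.48], [-1.53, 4.67], [0.24, 2.81], [-2.84, 2.84]. Speed limits (rad/s): [2.79, 2.79, 3.14, 3.14, 3.14, 3.14].

### API

Orientations are given as a unit quaternion [x, y, z, w].
In Python, from plant import readout, cams, sign_off, ctrl gives the robot as it stands. The module is installed in compiled form; this text tells all that it offers.
- The arm moves only by the tool step_arm, never from a script. Its argument "increments" is a list of rows, each a list of 2 entries, a list of its own where there are three numbers: the shift along the world's x, y, z in mm, then the turn, a rotation vector about the world's x, y, z in rad. In form: [[[x, y, z], [rx, ry, rz]], ...]. A call has 1 to 8 rows; each row shifts and turns the commanded pose from where the row before left it; what a row does not reach is not made up. A row lasts 1/12 s, in which the tool goes at most 41.7 mm and 7.16 degrees, less where a joint would pass 70% of its speed; a pose out of reach is approached as far as the arm can. A call is refused whole if a number of a shift passes 41.7 or a number of a turn 0.125, either way. A call with a gripper value outside its range is refused whole. "fingers" is the opening, from -1 (shut) to 1 (fully open), set as the call begins (left out, the last holds). The fingers move at their own pace and stop on an object; "grip_force" is the grip in N (left out, the last holds). Time passes only in rows, so rows that do not move let the fingers close. It gives the time, the measured TCP pose, the force, the opening and the grip force at its end, in the units of the state.
- readout.get_state(): the state, without advancing time (a new reading comes with each control period).
- cams.read_camera(name): name is "scene" or "top" or "wrist"; returns the picture (384x512x3 uint8, red, green, blue); there is no depth.
- cams.get_calibration(name): a dict with "fx", "fy", "cx", "cy" (pixels), "eye" and "rotation" of the camera in the world; the wrist camera has in their place "T_tool_cam" (4x4, takes a point from camera to tool coordinates, whose origin is the TCP and whose axes are the flange's). Camera axes: x right, y up, looking along -z (the intrinsics and any distortion apply to the point x, -y, -z); pixel columns grow to the right and rows downward; lengths in m; the calibration is good to about 2 mm. The wrist camera is an equidistant fisheye: a pixel r from the principal point sees the ray r / f radians off the axis. A picture is of the moment at which its call begins: read the wrist's pose just before it. get_calibration takes no time and is no camera call.
- sign_off(): hands the job in; it is judged then, once.
The state is a dict: "time": time; "qpos": joint angles; "dq": joint speeds; "joint_efforts": joint torques, N m; "eef_pos": TCP position; "tcp_rot": TCP orientation; "contact_force": force on the tool from outside, world axes, zero at the start; "wrist_torque": the same for the moment, N m; "opening": opening from 0.0 (shut) to 1.0 (fully open); "finger_force": force on a finger pad.
Only numpy, scipy, OpenCV 4.12 (cv2) and the standard library are available. Lean on these libraries where they do the work, as an engineer would, in place of code of your own. Each camera call takes 0.05 s, during which the arm holds its last target. There are 200 camera calls.

### The job

The weighing stone needs a new foot on the side where its lift pad is, the drilled plate that sticks out. Stand the little jack flat on the bench with its saddle centred under the lift pad and let go of it, then push the pump handle all the way down so that the jack raises that edge. The jack only stays up while its handle is down, so finish with the gripper still holding the handle down at its stop and the stone up on the jack; do not shove the stone about or disturb the other things on the bench.

Things in the scene. Friction and masses are not known exactly. Their poses are not given: they have to be found in the camera images.
- stone: weighing stone: dark granite slab 300 x 360 mm in a grey steel cradle, about 13 kg, loose on four levelling feet under corner tabs (x = +-176, y = +-150 mm; rubber discs 42 mm across). Slab top 82 mm, cradle underside 38 mm above the bench. Origin: centre of its footprint, on the bench. Own -x points out of the side with the lift pad (side face at x = -156 mm)
- lift_pad (a point): lift pad: plain steel plate 74 mm long, 60 wide, 10 thick, standing out level from the middle of the stone's -x side, with a 14 mm hole and a raised ring round it. Point: the hole's centre on the underside, 70 mm above the bench at rest, 190 mm from the stone's origin along its -x, 34 mm out from the side face. The corner tabs are smaller and carry the feet
- jack: small hold-to-lift jack, loose, 0.94 kg, balanced about its carrying bar. Steel base plate 220 x 84 x 8 mm (x -105 to +115 mm), grey pump block, upright ram at x = +80 mm, handle hinged at x = -60 mm. Origin: on the underside, so height 0 when it stands flat. Own +x runs from handle to saddle; the saddle end goes under the lift pad, the handle then points away from the stone
- saddle (a point): jack saddle: steel disc 38 mm across on the ram, at x = +80 mm, y = 0 of the jack. Point: centre of its top face, 62 mm above the bench with the handle up (8 mm below the lift pad), rising straight up 20 mm with the handle fully down. It goes in sideways under the pad
- carry_bar (a point): middle of the jack's carrying bar, a level black rubber bar along the jack's x: 72 mm long, 16 wide, 18 high, centre 95 mm above the jack's underside at x = +7 mm, y = 0, with 38 mm clear below it (two 10 mm posts near its ends). Grip it from above across its 16 mm width
- jack_handle (a joint): pump handle angle in rad: 0 = up at rest, 43 degrees above level, sloping up and away from the saddle; 0.70 = down at its stop, 3 degrees above level. A spring and the load push it back up when let go. The saddle rises 28.6 mm per rad, meets the pad at about 0.28 and lifts it 12 mm by the stop. Takes about 3 to 5 N at the grip unloaded, 12 to 20 N loaded
- pump_grip (a point): middle of the pump handle's black rubber grip: 95 mm long along the handle, 30 wide (jack's y), 20 thick, 150 mm from the hinge along the handle; 162 mm above the bench when up, 67 mm when down (up, the handle's free end reaches 206 mm). It moves on an arc in the jack's xz plane
- handle_hinge (a point): hinge axis of the pump handle (along the jack's y), at x = -60, y = 0, z = 60 mm in the jack's frame
- foot_a: spare levelling foot, rubber disc 42 mm across with an upright stud, 62 mm tall; leave alone. Origin: centre of its underside
- foot_b: second spare levelling foot, the same; leave alone
- spanner: open-ended spanner 170 mm long lying on the bench; leave alone. Origin: on the bench under its middle
- sample_jar: amber sample jar with white lid, 60 mm across, 85 mm tall; leave alone. Origin: centre of its underside
- petri_dish: clear petri dish 94 mm across, 16 mm tall; leave alone. Origin: centre of its underside
- sort_brush: small brush 160 mm long lying near the robot; leave alone. Origin: on the bench under its middle

How it is judged:
By the outcome, as a careful person would: the job done as asked, in the order asked, and still so for the second after the job is handed in, while the arm keeps its last pose, push and grip.
It also fails if it takes over 61 s, if anything falls off the work surface, if the arm or the gripper's body presses on something with over 40 N, if the wrist force passes 120 N, or if a joint passes its speed limit or range.

## Working session

There is one attempt and no reset: what is moved stays moved. The work goes in short steps, Python scripts to look and compute and a tool call to move; the robot and the scene stay as the last step left them, time stands still between calls to the robot, and variables do not carry over. Pictures are saved under pics/ and viewed, at most 10 in all, crops included, and the job is handed in when it is done.

Besides the shell and the picture viewer there is one more tool, called after "Request:" as a command line: name --argument value ..., lists and objects as JSON in quotes. step_arm: Moves the arm, as the interface text tells. Its arguments: {"type":"object","properties":{"increments":{"type":"array","items":{"type":"array"}},"fingers":{"type":"number"},"grip_force":{"type":"number"}},"required":["increments"]}

```bash
mkdir -p pics
cat > h.py <<'E'
import numpy as np, cv2
from plant import readout, cams, ctrl
from scipy.spatial.transform import Rotation as R
def grab(n,f):
    im=cams.read_camera(n); cv2.imwrite('pics/'+f,im[:,:,::-1]); return im
def ray(n,u,v):
    c=cams.get_calibration(n)
    d=np.array([(u-c['cx'])/c['fx'],-(v-c['cy'])/c['fy'],-1.]); return np.array(c['eye']),np.array(c['rotation'])@d
def onz(n,u,v,z):
    e,d=ray(n,u,v); return e+d*(z-e[2])/d[2]
def proj(n,p):
    c=cams.get_calibration(n); q=np.array(c['rotation']).T@(np.array(p)-c['eye'])
    return c['cx']+c['fx']*q[0]/-q[2], c['cy']-c['fy']*q[1]/-q[2]
E
python3 - <<'E'
from h import *
a=grab('top','t0.png');b=grab('scene','s0.png')
for n in('top','scene'):
    c=cams.get_calibration(n);print(n,{k:np.round(v,3).tolist() if not isinstance(v,str) else v for k,v in c.items()})
print(readout.get_state(), ctrl.hold_point_z)
E
```

```text
top {'fx': 363.881, 'fy': 363.881, 'cx': 259.579, 'cy': 190.582, 'eye': [0.476, -0.024, 1.138], 'rotation': [0.024, -0.046, -0.706, 0.707]}
scene {'fx': 399.001, 'fy': 399.001, 'cx': 256.119, 'cy': 198.976, 'eye': [1.263, -0.414, 0.927], 'rotation': [0.325, 0.189, 0.48, 0.792]}
{'time': 0.1, 'qpos': array([ 1.12097800e+00,  2.87104351e-01,  1.57802848e+00, -4.34824219e-06,
        1.27859426e+00, -1.50034170e-01]), 'dq': array([ 0.00062824, -0.00244999, -0.00301465, -0.00028979,  0.00227007,
        0.00031228]), 'joint_efforts': array([ 2.76183027e-05, -4.07294762e+01, -2.93699723e+01, -1.47505698e-04,
        3.42547166e-03,  2.56095412e-07]), 'eef_pos': array([0.19907177, 0.64435841, 0.23006846]), 'tcp_rot': array([ 1.49330716e-01,  9.88786730e-01, -1.02018925e-03, -3.13320530e-04]), 'contact_force': array([ 0.36568678,  0.10176401, -0.36228525]), 'wrist_torque': array([-0.0392698 ,  0.00210264, -0.00763588]), 'finger_force': 0.0, 'opening': 1.0007547638277117} 0.0187
```

View pics/t0.png

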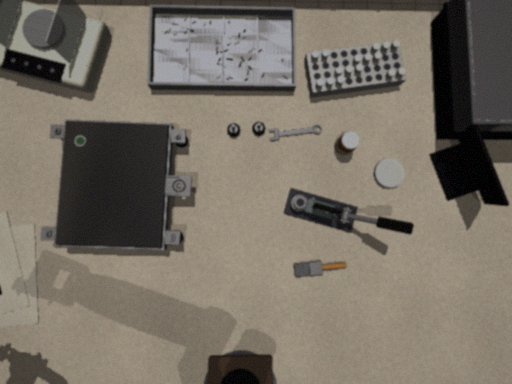

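View pics/s0.png

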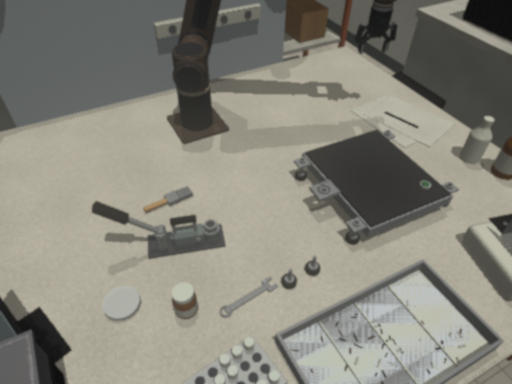

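Top view: the pad ring is at about (179,186) facing right (-y). The jack saddle is at (299,203), with the handle running right to (412,228), so it needs only a small turn and a move of about 0.3 m. I'll crop for precision next.

```bash
sed -i "s/np.array(c\['rotation'\])/R.from_quat(c['rotation']).as_matrix()/g" h.py
python3 - <<'E'
from h import *
t=cv2.imread('pics/t0.png');s=cv2.imread('pics/s0.png')
a=cv2.resize(t[115:255,40:200],None,fx=4,fy=4,interpolation=cv2.INTER_CUBIC)
b=cv2.resize(t[180:245,280:420],None,fx=5,fy=5,interpolation=cv2.INTER_CUBIC)
cv2.imwrite('pics/tc1.png',cv2.convertScaleAbs(a,alpha=1.6));cv2.imwrite('pics/tc2.png',cv2.convertScaleAbs(b,alpha=1.6))
print(onz('top',179,186,.08),onz('top',299,203,.062))
E
```

```text
[0.59432967 0.17830718 0.08      ] [ 0.54661802 -0.17374622  0.062     ]
```

View pics/tc1.png

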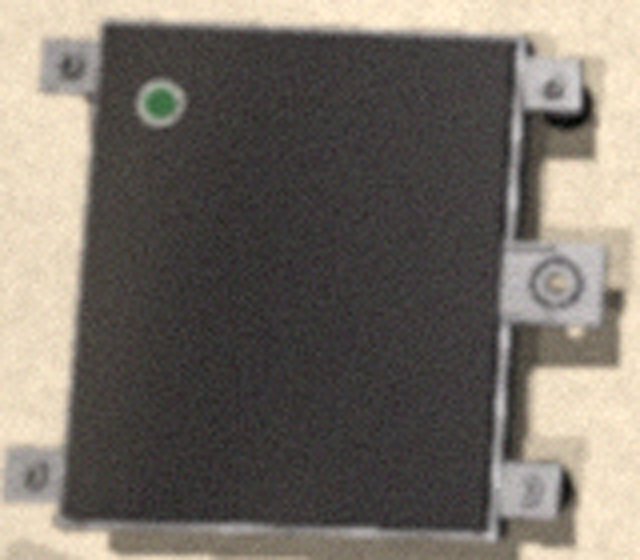

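View pics/tc2.png

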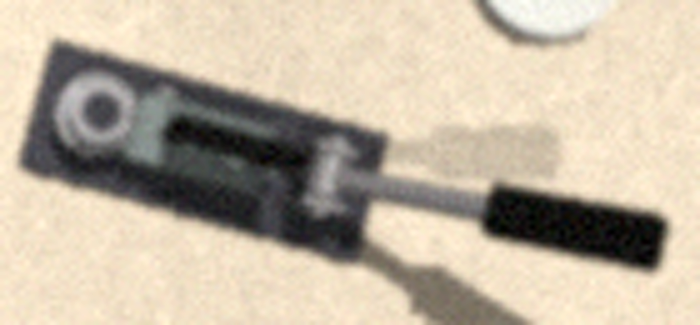

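The crops show the pad hole at (557,284) in crop 1, and slab corners at about (105,24), (520,38), (497,535), (62,520). In crop 2 the saddle is at (97,112), the base corners at (57,42), (385,138), (360,262), (22,165), and the handle grip spans (488,210) to (660,240).

Run:
```python
from h import *
P1=lambda x,y,z:onz('top',40+x/4-.37,115+y/4-.37,z)
P2=lambda x,y,z:onz('top',280+x/5-.4,180+y/5-.4,z)
print('hole',P1(557,284,.081))
c=[P1(*p,.082) for p in((105,24),(520,38),(497,535),(62,520))]
print('sides',[np.linalg.norm(c[i]-c[(i+1)%4]).round(4) for i in range(4)])
b=[P1(*p,.048+.0) for p in((70,67),(553,88),(532,490),(37,475))]
for q in (c,b):
  m=np.mean(q,axis=0); d=(q[1]-q[0]+q[2]-q[3]); e=(q[0]-q[3]+q[1]-q[2])
  print('cen',m,'outdir deg',np.degrees(np.arctan2(d[1],d[0])),np.degrees(np.arctan2(e[1],e[0])))
print('tabs',[np.linalg.norm(b[i]-b[(i+1)%4]).round(4) for i in range(4)])
print('saddle',P2(97,112,.062))
q=[P2(*p,.008) for p in((57,42),(385,138),(360,262),(22,165))]
print('base',[np.linalg.norm(q[i]-q[(i+1)%4]).round(4) for i in range(4)])
d=(q[0]-q[1]+q[3]-q[2]);e=(q[0]-q[3]+q[1]-q[2]);m=np.mean(q,axis=0)
th=np.arctan2(d[1],d[0]);print('cen',m,'x dir',np.degrees(th),np.degrees(np.arctan2(e[1],e[0])))
u=np.array([np.cos(th),np.sin(th),0]);print('origin from base',m-.005*u,'saddle pred',m+.075*u,'bar pred',m+.002*u)
print('bar ends',P2(170,128,.104),P2(312,158,.104))
print('sad from handle', P2(574,225,.17), m-.005*u+u*(-.06-.15*np.cos(.75)))
# check in scene
for n,p in(('hole',P1(557,284,.081)),('saddle',P2(97,112,.062))): print(n,proj('scene',p))
```

```text
hole [0.59529793 0.17848588 0.081     ]
sides [np.float64(0.3016), np.float64(0.3624), np.float64(0.3055), np.float64(0.3593)]
cen [0.60111448 0.3648153  0.082     ] outdir deg -91.79656426420716 -1.5027844479124073
cen [0.6035021  0.37566203 0.048     ] outdir deg -91.96464426407186 -1.5180210957635778
tabs [np.float64(0.3615), np.float64(0.3028), np.float64(0.3599), np.float64(0.3049)]
saddle [ 0.54959555 -0.1737792   0.062     ]
base [np.float64(0.2142), np.float64(0.0792), np.float64(0.2188), np.float64(0.0802)]
cen [ 0.5286768  -0.24940219  0.008     ] x dir 73.91305095944239 -14.642841462856099
origin from base [ 0.52729132 -0.2542064   0.008     ] saddle pred [ 0.54945899 -0.17733901  0.008     ] bar pred [ 0.52923099 -0.2474805   0.008     ]
bar ends [ 0.53764379 -0.20969427  0.104     ] [ 0.5205906  -0.29107059  0.104     ]
sad from handle [ 0.48201939 -0.41461969  0.17      ] [ 0.48025339 -0.41731258  0.008     ]
hole (np.float64(322.39667280972157), np.float64(189.0493948803552))
saddle (np.float64(209.97897134292418), np.float64(223.31440264994674))
```

Request:
step_arm --increments '[[[30,-24.5,0],[0,0,-0.057]],[[30,-24.5,0],[0,0,-0.057]],[[30,-24.5,0],[0,0,-0.057]],[[30,-24.5,0],[0,0,-0.057]],[[30,-24.5,0],[0,0,-0.057]],[[30,-24.5,0],[0,0,-0.057]],[[30,-24.5,0],[0,0,-0.057]],[[30,-24.5,0],[0,0,-0.057]]]' --fingers 1

```text
time: 0.77
eef_pos: [0.4402, 0.4473, 0.2308]
tcp_rot: [0.37, 0.929, -0.0, -0.0]
contact_force: [0.5, 0.5, -0.2]
opening: 1.0
finger_force: 0.0
```

Request:
step_arm --increments '[[[30,-24.5,0],[0,0,-0.057]],[[30,-24.5,0],[0,0,-0.057]],[[5,-40,0],[0,0,-0.057]],[[5,-40,0],[0,0,-0.057]],[[5,-40,0],[0,0,-0.057]],[[5,-40,0],[0,0,-0.057]],[[5,-40,0],[0,0,-0.057]],[[5,-40,0],[0,0,-0.057]]]'

```text
time: 1.43
eef_pos: [0.5288, 0.158, 0.2308]
tcp_rot: [0.571, 0.821, -0.0, -0.0]
contact_force: [-0.6, -0.1, 0.6]
opening: 1.002
finger_force: 0.0
```

Request:
step_arm --increments '[[[5,-40,0],[0,0,-0.057]],[[5,-40,0],[0,0,-0.057]],[[5,-40,0],[0,0,-0.057]],[[5,-40,0],[0,0,-0.057]],[[-3,-35,0],[0,0,-0.057]],[[-3,-35,0],[0,0,-0.057]],[[-3,-35,0],[0,0,-0.057]],[[-3,-35,0],[0,0,-0.057]]]'

```text
time: 2.1
eef_pos: [0.5366, -0.1417, 0.2308]
tcp_rot: [0.742, 0.671, -0.0, -0.0]
contact_force: [0.1, -0.8, -0.4]
opening: 0.999
finger_force: 0.0
```

Request:
step_arm --increments '[[[-3,-35,0],[0,0,-0.057]],[[-3,-35,0],[0,0,-0.057]],[[-3,-35,0],[0,0,-0.057]],[[0,0,0],[0,0,0]],[[0,0,0],[0,0,0]]]'

```text
time: 2.52
eef_pos: [0.5276, -0.2465, 0.2306]
tcp_rot: [0.796, 0.605, -0.0, -0.001]
contact_force: [-0.1, 1.2, -0.1]
opening: 1.003
finger_force: 0.0
```

Run:
```python
from h import *
s=readout.get_state();im=grab('wrist','w0.png')
r=R.from_quat(s['tcp_rot']).as_matrix();print(s['time'],s['eef_pos'],r.round(3).tolist(),s['qpos'].round(3))
c=cams.get_calibration('wrist');print(c)
cv2.imwrite('pics/w0b.png',cv2.convertScaleAbs(cv2.resize(im[:,:,::-1],None,fx=1.55,fy=1.55),alpha=1.3))
```

```text
2.5167 [ 0.52763227 -0.24652471  0.23057668] [[0.268, 0.964, -0.001], [0.964, -0.268, 0.001], [0.001, -0.001, -1.0]] [-0.611  0.085  1.809  0.     1.248 -0.341]
{'fx': 297.3186396354542, 'fy': 297.3186396354542, 'cx': 257.4175932778115, 'cy': 188.45968535795572, 'T_tool_cam': array([[-1.19573674e-03,  9.62964354e-01,  2.69626079e-01,
         6.73246534e-02],
       [ 9.99998925e-01,  9.22521122e-04,  1.14002510e-03,
         2.46307847e-04],
       [ 8.49067784e-04,  2.69627153e-01, -9.62964422e-01,
        -1.43655552e-01],
       [ 0.00000000e+00,  0.00000000e+00,  0.00000000e+00,
         1.00000000e+00]])}
```

View pics/w0b.png

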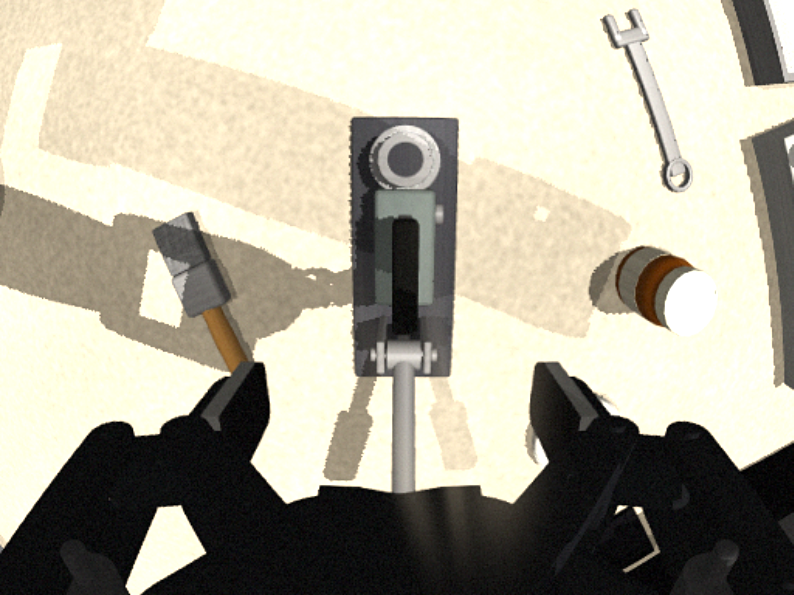

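The wrist view has the jack aligned almost upright in the image: saddle at (405,156), bar from (404,219) to (404,335), base edge at y = 118.

```bash
cat >> h.py <<'E'
def wz(u,v,z,s):
    c=cams.get_calibration('wrist');x=u-c['cx'];y=v-c['cy'];r=np.hypot(x,y);a=r/c['fx']
    d=np.array([np.sin(a)*x/r,-np.sin(a)*y/r,-np.cos(a)])
    T=c['T_tool_cam'];M=R.from_quat(s['tcp_rot']).as_matrix()
    e=s['eef_pos']+M@T[:3,3];d=M@T[:3,:3]@d
    return e+d*(z-e[2])/d[2]
E
python3 - <<'E'
from h import *
s=readout.get_state()
k=lambda x,y,z:wz(x/1.55-.2,y/1.55-.2,z,s)
sd=k(405,156,.062);print('saddle',sd)
b1=k(404.5,219,.104);b2=k(404.5,336,.104);print('bar',b1,b2,(b1+b2)/2,np.linalg.norm(b1-b2))
q=[k(*p,.008) for p in((351,118),(459,119),(452,377),(356,377))]
print([np.linalg.norm(q[i]-q[(i+1)%4]).round(4) for i in range(4)],np.mean(q,axis=0))
d=q[0]+q[1]-q[2]-q[3];print(np.degrees(np.arctan2(d[1],d[0])))
m=(b1+b2)/2;d=sd-m;print(np.degrees(np.arctan2(d[1],d[0])),np.linalg.norm(d[:2]))
u=d[:2]/np.linalg.norm(d[:2]);print('bar from saddle',sd[:2]-.073*u)
E
```

```text
saddle [ 0.5511273 -0.1741652  0.062    ]
bar [ 0.54032553 -0.2107076   0.104     ] [ 0.52098862 -0.28130883  0.104     ] [ 0.53065707 -0.24600821  0.104     ] 0.07320144148631137
[np.float64(0.0847), np.float64(0.2189), np.float64(0.0848), np.float64(0.2194)] [ 0.53078374 -0.2491617   0.008     ]
74.4372609835837
74.09615923910214 0.07470240798694831
bar from saddle [ 0.53112357 -0.24437097]
```

Request:
step_arm --increments '[[[3,1,-14],[0,0,0]],[[0,0,-25],[0,0,0]],[[0,0,-25],[0,0,0]],[[0,0,-25],[0,0,0]],[[0,0,-25],[0,0,0]],[[0,0,-20],[0,0,0]],[[0,0,-13],[0,0,0]],[[0,0,-7],[0,0,0]]]'

```text
time: 3.23
eef_pos: [0.5302, -0.2416, 0.0742]
tcp_rot: [0.795, 0.607, -0.001, -0.002]
contact_force: [-0.0, -0.6, -0.7]
opening: 1.001
finger_force: 0.0
```

Request:
step_arm --increments '[[[0,0,0],[0,0,0]],[[0,0,0],[0,0,0]],[[0,0,0],[0,0,0]],[[0,0,0],[0,0,0]],[[0,0,0],[0,0,0]],[[0,0,0],[0,0,0]],[[0,0,0],[0,0,0]],[[0,0,0],[0,0,0]]]' --fingers -1 --grip_force 50

```text
time: 3.9
eef_pos: [0.5317, -0.2445, 0.0786]
tcp_rot: [0.795, 0.606, 0.0, 0.001]
contact_force: [-2.7, 0.8, 6.6]
opening: 0.176
finger_force: 51.0
```

Request:
step_arm --increments '[[[0,0,0],[0,0,0]],[[0,0,0],[0,0,0]],[[0,0,0],[0,0,0]],[[0,0,0],[0,0,0]]]'

```text
time: 4.23
eef_pos: [0.5317, -0.2445, 0.0786]
tcp_rot: [0.795, 0.606, 0.0, 0.001]
contact_force: [-1.9, 0.9, 6.4]
opening: 0.177
finger_force: 51.0
```

Request:
step_arm --increments '[[[0,0,3],[0,0,0]],[[0,0,5],[0,0,0]],[[0,0,7],[0,0,0]],[[0,0,7],[0,0,0]],[[0,0,0],[0,0,0]],[[0,0,0],[0,0,0]],[[0,0,0],[0,0,0]]]'

```text
time: 4.82
eef_pos: [0.5311, -0.2439, 0.0991]
tcp_rot: [0.795, 0.606, -0.0, -0.0]
contact_force: [0.5, 0.2, -9.7]
opening: 0.176
finger_force: 49.0
```

Request:
step_arm --increments '[[[2,8,0],[0,0,0.008]],[[4,16,0],[0,0,0.016]],[[5,25,0],[0,0,0.02]],[[5,25,0],[0,0,0.02]],[[5,25,0],[0,0,0.02]],[[5,25,0],[0,0,0.02]],[[5,25,0],[0,0,0.02]],[[5,25,0],[0,0,0.02]]]'

```text
time: 5.48
eef_pos: [0.567, -0.0681, 0.0989]
tcp_rot: [0.749, 0.662, -0.0, -0.001]
contact_force: [0.6, -0.9, -9.1]
opening: 0.176
finger_force: 49.0
```

Request:
step_arm --increments '[[[5,25,0],[0,0,0.02]],[[5,25,0],[0,0,0.02]],[[5,25,0],[0,0,0.02]],[[5,23,0],[0,0,0.02]],[[5,13,0],[0,0,0.01]],[[3,5,0],[0,0,0.007]],[[0,0,0],[0,0,0]],[[0,0,0],[0,0,0]]]'

```text
time: 6.15
eef_pos: [0.5953, 0.0453, 0.0991]
tcp_rot: [0.716, 0.698, -0.001, 0.0]
contact_force: [-0.4, -0.8, -9.3]
opening: 0.176
finger_force: 49.0
```

Request:
step_arm --increments '[[[0,0,0],[0,0,0]],[[0,0,0],[0,0,0]],[[0,0,0],[0,0,0]]]'

```text
time: 6.4
eef_pos: [0.5951, 0.0448, 0.0993]
tcp_rot: [0.717, 0.697, -0.0, -0.0]
contact_force: [0.4, 0.0, -9.8]
opening: 0.18
finger_force: 49.0
```

Run:
```python
from h import *
s=readout.get_state();im=grab('wrist','w1.png')
print(s['time'],s['eef_pos'],s['contact_force'],s['wrist_torque'],s['qpos'].round(3))
cv2.imwrite('pics/w1b.png',cv2.convertScaleAbs(cv2.resize(im[:,:,::-1],None,fx=1.55,fy=1.55),alpha=1.3))
```

```text
6.4 [0.59513851 0.04480045 0.09925327] [ 0.43227882  0.01656626 -9.83322904] [0.05799984 0.00128057 0.00659477] [-0.095  0.258  1.869 -0.     1.014 -0.066]
```

View pics/w1b.png

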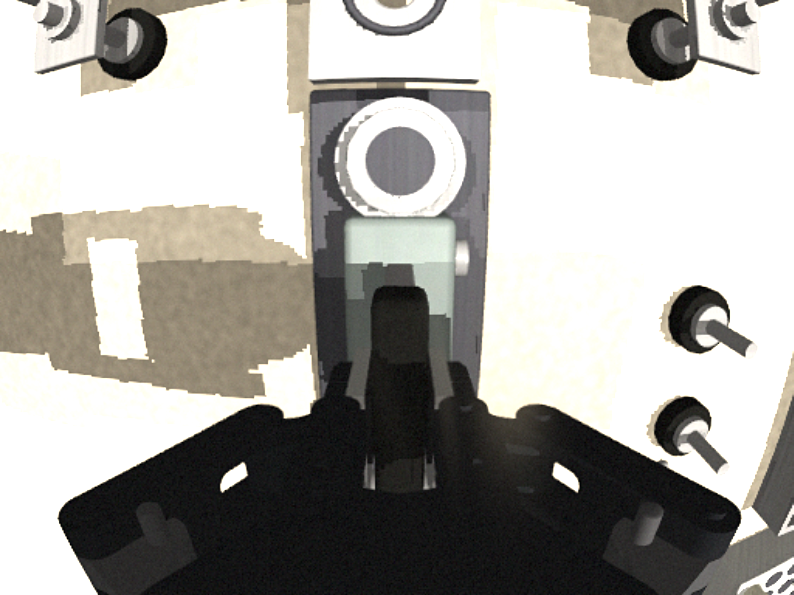

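The wrist view shows the saddle centre at (400,159), outer ring 335 to 466. The pad's near edge runs from (310,81) to (477,80), its ring is centred near x = 395, and the base front edge runs from (310,91) to (490,93).

Run:
```python
from h import *
s=readout.get_state()
k=lambda x,y,z:wz(x/1.55-.2,y/1.55-.2,z,s)
z0=s['eef_pos'][2]-.0786
sd=k(400,159,.062+z0);print('saddle',sd,'diam',k(466,159,.062+z0)-k(335,159,.062+z0))
a,b=k(310,79,.08),k(477,78,.08);print('pad edge',a,b,np.linalg.norm(a-b),np.degrees(np.arctan2((b-a)[1],(b-a)[0])))
print('ring L/R',k(343,1,.082),k(447,1,.082),'bottom',k(395,34,.082))
a2,b2=k(310,91,.008+z0),k(490,93,.008+z0);print('base edge',a2,b2,np.linalg.norm(a2-b2),np.degrees(np.arctan2((b2-a2)[1],(b2-a2)[0])))
M=R.from_quat(s['tcp_rot']).as_matrix();print('tool x deg',np.degrees(np.arctan2(M[1,0],M[0,0])), 'sad-tcp',sd-s['eef_pos'])
# foot tops front
h=np.array([.5953,.1785,.082]);print('hole proj top-based vs edge: out dist',((a+b)/2-h))
```

```text
saddle [0.59730508 0.11485425 0.08268717] diam [ 0.04519766 -0.00131813  0.        ]
pad edge [0.56655019 0.14544562 0.08      ] [0.62516851 0.14383182 0.08      ] 0.05864052416407713 -1.5769844659979797
ring L/R [0.57906931 0.17377859 0.082     ] [0.61547236 0.17253249 0.082     ] bottom [0.59691297 0.15987442 0.082     ]
base edge [0.55676929 0.15008241 0.02868717] [0.63987657 0.14667325 0.02868717] 0.08317717186325252 -2.34902961511289
tool x deg 88.37026692990386 sad-tcp [ 0.00210876  0.06993625 -0.0166    ]
hole proj top-based vs edge: out dist [ 0.00055935 -0.03386128 -0.002     ]
```

Request:
step_arm --increments '[[[0,0,-4],[0,0,0]],[[0,0,-6],[0,0,0]],[[0,0,-5],[0,0,0]],[[0,0,-2],[0,0,0]],[[0,0,0],[0,0,0]],[[0,0,0],[0,0,0]],[[0,0,0],[0,0,0]]]'

```text
time: 7.03
eef_pos: [0.5955, 0.0459, 0.0824]
tcp_rot: [0.717, 0.698, 0.0, 0.0]
contact_force: [0.2, 0.0, -9.6]
opening: 0.178
finger_force: 49.0
```

Request:
step_arm --increments '[[[0,4,0],[0,0,0]],[[0,9,0],[0,0,0]],[[0,10,0],[0,0,0]],[[0,10,0],[0,0,0]],[[0,10,0],[0,0,0]],[[0,10,0],[0,0,0]],[[0,7,0],[0,0,0]],[[0,4,0],[0,0,0]]]'

```text
time: 7.7
eef_pos: [0.5952, 0.1115, 0.0823]
tcp_rot: [0.716, 0.698, 0.0, -0.0]
contact_force: [0.2, -0.8, -9.1]
opening: 0.176
finger_force: 49.0
```

Request:
step_arm --increments '[[[0,0,0],[0,0,0]],[[0,0,0],[0,0,0]],[[0,0,0],[0,0,0]],[[0,0,0],[0,0,0]]]'

```text
time: 8.03
eef_pos: [0.5954, 0.1094, 0.0823]
tcp_rot: [0.717, 0.697, -0.0, 0.0]
contact_force: [1.0, 0.5, -9.6]
opening: 0.174
finger_force: 49.0
```

Run:
```python
from h import *
s=readout.get_state();im=grab('wrist','w2.png');sc=grab('scene','s2.png')
print(s['time'],s['eef_pos'],s['contact_force'],s['wrist_torque'])
a=cv2.resize(sc[150:290,190:390],None,fx=3.9,fy=3.9,interpolation=cv2.INTER_CUBIC)
cv2.imwrite('pics/s2b.png',cv2.convertScaleAbs(a[:,:,::-1],alpha=1.5))
```

```text
8.0333 [0.59536649 0.10937947 0.08231762] [ 0.97040845  0.51575015 -9.60031068] [ 0.03996079 -0.02953532 -0.01105686]
```

View pics/s2b.png

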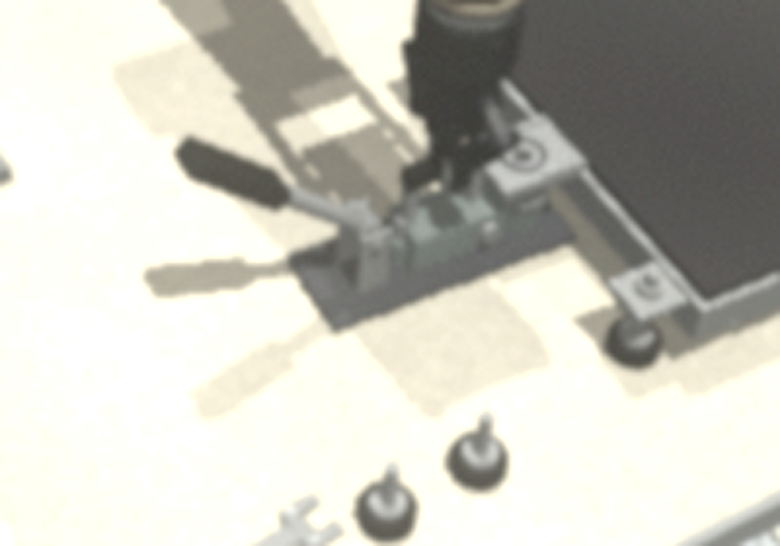

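Request:
step_arm --increments '[[[0,-1,-1],[0,0,0]],[[0,0,-1.5],[0,0,0]],[[0,0,-1.5],[0,0,0]],[[0,0,-0.5],[0,0,0]],[[0,0,0],[0,0,0]],[[0,0,0],[0,0,0]],[[0,0,0],[0,0,0]]]'

```text
time: 8.72
eef_pos: [0.5955, 0.1086, 0.0787]
tcp_rot: [0.717, 0.698, -0.0, 0.0]
contact_force: [-3.1, -0.9, -1.2]
opening: 0.175
finger_force: 50.1
```

Run:
```python
from h import *
s=readout.get_state();im=grab('wrist','w3.png');print(s['eef_pos'],s['contact_force'],s['tcp_rot'])
cv2.imwrite('pics/w3b.png',cv2.convertScaleAbs(cv2.resize(im[:300,:,::-1],None,fx=1.55,fy=1.55),alpha=1.))
```

```text
[0.59548517 0.10863976 0.07867154] [-3.10293459 -0.92628201 -1.16549957] [ 7.16532015e-01  6.97554141e-01 -1.53170757e-04  2.61645907e-04]
```

View pics/w3b.png

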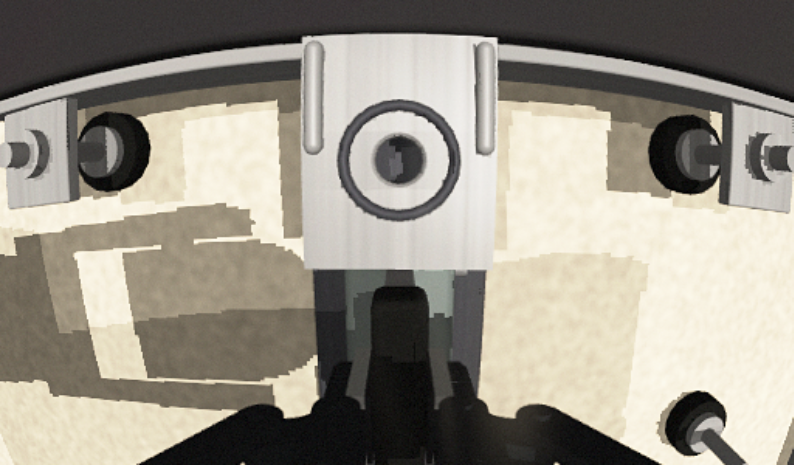

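The picture shows the pad hole at (399,160), ring 338 to 460, with the saddle's dark centre visible through the hole.

Run:
```python
from h import *
s=readout.get_state()
k=lambda x,y,z:wz(x/1.55-.2,y/1.55-.2,z,s)
print('hole',k(399,160,.081),'saddle',k(400,159,.062))
a,b=k(306,269,.08),k(491,270,.08);print(np.linalg.norm(a-b),np.degrees(np.arctan2((b-a)[1],(b-a)[0])),(a+b)/2)
```

```text
hole [0.59712535 0.17794802 0.081     ] saddle [0.59745765 0.17855212 0.062     ]
0.05933740889626914 -1.9204414736534743 [0.59599298 0.14373573 0.08      ]
```

Request:
step_arm --increments '[[[0,0,0],[0,0,0]],[[0,0,0],[0,0,0]],[[0,0,0],[0,0,0]],[[0,0,0],[0,0,0]],[[0,0,0],[0,0,0]],[[0,0,0],[0,0,0]],[[0,0,0],[0,0,0]],[[0,0,0],[0,0,0]]]' --fingers 0.7

```text
time: 9.43
eef_pos: [0.5954, 0.1089, 0.0778]
tcp_rot: [0.717, 0.697, 0.0, 0.0]
contact_force: [0.5, -0.5, 0.4]
opening: 0.857
finger_force: 0.0
```

Request:
step_arm --increments '[[[0,0,5],[0,0,0]],[[0,0,10],[0,0,0]],[[0,0,20],[0,0,0]],[[0,0,25],[0,0,0]],[[0,0,25],[0,0,0]],[[0,0,25],[0,0,0]],[[0,0,25],[0,0,0]],[[0,0,10],[0,0,0]]]'

```text
time: 10.1
eef_pos: [0.5973, 0.109, 0.2287]
tcp_rot: [0.717, 0.698, 0.003, 0.003]
contact_force: [0.8, -0.0, 0.3]
opening: 0.849
finger_force: 0.0
```

Run:
```python
from h import *
s=readout.get_state();im=grab('wrist','w4.png');print(s['time'],s['eef_pos'],s['contact_force'],s['tcp_rot'])
cv2.imwrite('pics/w4b.png',cv2.convertScaleAbs(cv2.resize(im[:,:,::-1],None,fx=1.55,fy=1.55),alpha=1.))
```

```text
10.1 [0.59734839 0.10897208 0.22868453] [ 0.77419205 -0.03482107  0.34084183] [0.71656446 0.69750843 0.00303417 0.00285808]
```

View pics/w4b.png

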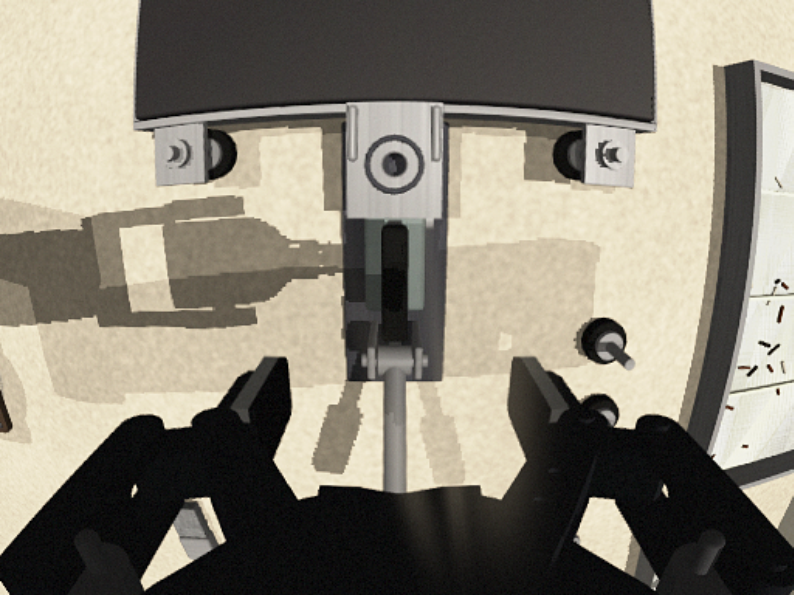

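The jack stands released, its saddle in line with the pad hole at (394,163), and its axis square to the stone. Next I go over the handle with the fingers shut.

Request:
step_arm --increments '[[[0,-10,0],[0,0,0]],[[-1,-20,0],[0,0,0]],[[-1,-25,0],[0,0,0]],[[-1,-27,0],[0,0,0]],[[-1,-27,0],[0,0,0]],[[-1,-25,0],[0,0,0]],[[0,-18,0],[0,0,0]],[[0,-10,0],[0,0,0]]]' --fingers -1

```text
time: 10.82
eef_pos: [0.5888, -0.0556, 0.22]
tcp_rot: [0.717, 0.697, -0.001, -0.002]
contact_force: [-0.4, 0.3, -0.1]
opening: 0.003
finger_force: 0.0
```

Request:
step_arm --increments '[[[0,0,-10],[0,0,0]],[[0,0,-10],[0,0,0]],[[0,0,-10],[0,0,0]],[[0,0,-5],[0,0,0]],[[0,0,-5],[0,0,0]],[[0,0,0],[0,0,0]],[[0,0,0],[0,0,0]],[[0,0,0],[0,0,0]]]'

```text
time: 11.48
eef_pos: [0.5907, -0.0528, 0.1833]
tcp_rot: [0.716, 0.698, 0.0, 0.0]
contact_force: [1.1, -0.2, 0.6]
opening: 0.002
finger_force: 0.0
```

Run:
```python
from h import *
s=readout.get_state();sc=grab('scene','s5.png')
print(s['time'],s['eef_pos'],s['contact_force'],s['opening'])
a=cv2.resize(sc[120:270,190:390],None,fx=3.9,fy=3.9,interpolation=cv2.INTER_CUBIC)
cv2.imwrite('pics/s5b.png',a[:,:,::-1])
```

```text
11.4833 [ 0.59068798 -0.05280486  0.18333715] [ 1.09438695 -0.1902526   0.64333524] 0.00216593126989098
```

View pics/s5b.png

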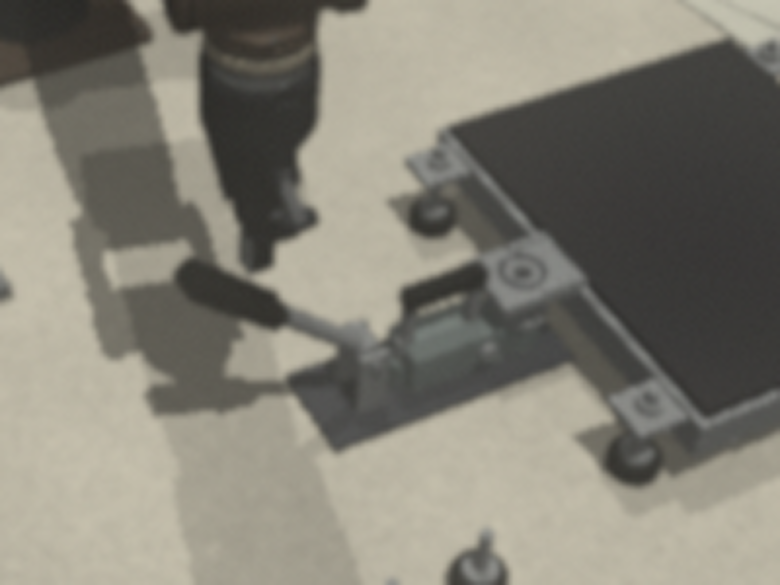

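The shut fingertips at (257,268) sit above the handle grip, and the jack and stone are undisturbed. Now I push along the arc.

Request:
step_arm --increments '[[[0,0,-7],[0,0,0]],[[0,0,-6],[0,0,0]],[[0,-4,-4.5],[0,0,0]],[[0,-4,-4.5],[0,0,0]],[[0,-4,-4.5],[0,0,0]],[[0,0,0],[0,0,0]],[[0,0,0],[0,0,0]]]'

```text
time: 12.12
eef_pos: [0.5901, -0.0652, 0.1559]
tcp_rot: [0.717, 0.697, 0.0, -0.001]
contact_force: [-0.4, 2.8, 1.3]
opening: -0.0
finger_force: 1.4
```

```bash
cat > st.py <<'E'
from h import *
s=readout.get_state()
print(s['time'],s['eef_pos'].round(4),s['contact_force'].round(1),s['wrist_torque'].round(2))
im=cams.read_camera('top')
a=cv2.cvtColor(im,cv2.COLOR_RGB2HSV)
# green dot = stone pose check
g=im[115:255,40:200].astype(int);m=(g[...,1]-g[...,0]>18)&(g[...,1]-g[...,2]>10)
y,x=np.nonzero(m);print('dot',len(x),x.mean()+40,y.mean()+115)
E
python3 - <<'E'
import cv2
im=cv2.imread('pics/t0.png')[:,:,::-1];g=im[115:255,40:200].astype(int);m=(g[...,1]-g[...,0]>18)&(g[...,1]-g[...,2]>10)
import numpy as np;y,x=np.nonzero(m);print('dot0',len(x),x.mean()+40,y.mean()+115)
E
python3 st.py
```

```text
dot0 34 79.5 140.35294117647058
12.1167 [ 0.5901 -0.0652  0.1559] [-0.4  2.8  1.3] [ 0.44  0.1  -0.02]
dot 38 79.65789473684211 140.23684210526315
```

Request:
step_arm --increments '[[[0,-3,-7],[0,0,0]],[[0,-3,-7],[0,0,0]],[[0,-3,-8],[0,0,0]],[[0,-3,-8],[0,0,0]],[[0,0,0],[0,0,0]],[[0,0,0],[0,0,0]]]'

```text
time: 12.67
eef_pos: [0.592, -0.0782, 0.1306]
tcp_rot: [0.717, 0.697, 0.0, 0.002]
contact_force: [-6.7, 3.6, 16.7]
opening: -0.003
finger_force: 8.6
```

```bash
python3 st.py
```

```text
12.6667 [ 0.592  -0.0782  0.1306] [-6.7  3.6 16.7] [ 0.39  1.07 -0.08]
dot 37 79.51351351351352 140.27027027027026
```

Request:
step_arm --increments '[[[-1,0,0],[0,0,0]],[[-1,0,0],[0,0,0]],[[0,0,0],[0,0,0]],[[0,0,0],[0,0,0]]]'

```text
time: 13.05
eef_pos: [0.5917, -0.0777, 0.1315]
tcp_rot: [0.717, 0.698, 0.003, 0.004]
contact_force: [-1.3, 4.1, 15.4]
opening: 0.002
finger_force: 7.6
```

```bash
python3 st.py
python3 - <<'E'
from h import *
# jack footprint: project base side edges (known pose) into wrist image, sample intensity across each edge
s=readout.get_state();im=cv2.GaussianBlur(grab('wrist','w6.png'),(3,3),0).max(axis=2).astype(int)
c=cams.get_calibration('wrist');T=c['T_tool_cam'];M=R.from_quat(s['tcp_rot']).as_matrix()
def pw(p):
    q=T[:3,:3].T@(M.T@(np.array(p)-s['eef_pos'])-T[:3,3]);a=np.arctan2(np.hypot(q[0],q[1]),-q[2]);r=np.hypot(q[0],q[1])
    return c['cx']+c['fx']*a*q[0]/r,c['cy']-c['fy']*a*q[1]/r
d=np.array([.0297,.9996,0]);n=np.array([-.9996,.0297,0]);o=np.array([.5974,.1783,.008])-80*.001*d
for X in(-100,-80,-60,-40,-20,0,20):
  row=[]
  for sg in(-1,1):
    v=[]
    for Y in range(26,62,2):
      u,w=pw(o+X*.001*d+sg*Y*.001*n);v.append(im[int(round(w)),int(round(u))] if 0<=w<384 and 0<=u<512 else -1)
    row.append(v)
  print(X,row[0],row[1])
E
```

```text
13.05 [ 0.5917 -0.0777  0.1315] [-1.3  4.1 15.4] [ 0.48  0.21 -0.  ]
dot 35 79.6 140.28571428571428
-100 [np.int64(84), np.int64(81), np.int64(92), np.int64(96), np.int64(96), np.int64(98), np.int64(97), np.int64(94), np.int64(113), np.int64(240), np.int64(236), np.int64(237), np.int64(239), np.int64(238), np.int64(236), np.int64(233), np.int64(236), np.int64(240)] [np.int64(49), np.int64(47), np.int64(47), np.int64(69), np.int64(93), np.int64(91), np.int64(88), np.int64(88), np.int64(159), np.int64(244), np.int64(242), np.int64(240), np.int64(241), np.int64(244), np.int64(245), np.int64(244), np.int64(244), np.int64(244)]
-80 [np.int64(89), np.int64(95), np.int64(94), np.int64(90), np.int64(90), np.int64(91), np.int64(95), np.int64(92), np.int64(185), np.int64(241), np.int64(241), np.int64(240), np.int64(238), np.int64(241), np.int64(242), np.int64(240), np.int64(239), np.int64(240)] [np.int64(48), np.int64(48), np.int64(60), np.int64(91), np.int64(91), np.int64(91), np.int64(89), np.int64(74), np.int64(149), np.int64(244), np.int64(241), np.int64(239), np.int64(237), np.int64(238),
[... 1247 characters left out ...]
162), np.int64(239), np.int64(240), np.int64(240), np.int64(239), np.int64(239), np.int64(241), np.int64(241), np.int64(242), np.int64(242)] [np.int64(44), np.int64(44), np.int64(43), np.int64(43), np.int64(46), np.int64(47), np.int64(46), np.int64(47), np.int64(142), np.int64(240), np.int64(239), np.int64(242), np.int64(241), np.int64(239), np.int64(240), np.int64(240), np.int64(240), np.int64(240)]
0 [-1, -1, -1, -1, -1, -1, -1, -1, -1, -1, -1, -1, -1, -1, -1, -1, -1, -1] [-1, -1, -1, -1, -1, -1, -1, -1, -1, -1, -1, -1, -1, -1, -1, -1, -1, -1]
20 [-1, -1, -1, -1, -1, -1, -1, -1, -1, -1, -1, -1, -1, -1, -1, -1, -1, -1] [-1, -1, -1, -1, -1, -1, -1, -1, -1, -1, -1, -1, -1, -1, -1, -1, -1, -1]
```

Request:
step_arm --increments '[[[0,-2.5,-7],[0,0,0]],[[0,-2.5,-7],[0,0,0]],[[0,-2,-7],[0,0,0]],[[0,-2,-7],[0,0,0]],[[-0.5,0,0],[0,0,0]],[[0,0,0],[0,0,0]]]'

```text
time: 13.65
eef_pos: [0.5916, -0.0895, 0.1047]
tcp_rot: [0.716, 0.698, 0.001, 0.006]
contact_force: [-4.7, -1.9, 21.5]
opening: -0.001
finger_force: 9.7
```

```bash
python3 st.py
```

```text
13.65 [ 0.5916 -0.0895  0.1047] [-4.7 -1.9 21.5] [-0.53  0.78 -0.05]
dot 40 79.075 140.275
```

Request:
step_arm --increments '[[[-1,-1.5,-6],[0,0,0]],[[-0.5,-1.5,-6],[0,0,0]],[[0,-1,-6],[0,0,0]],[[0,-1,-6],[0,0,0]],[[0,0,0],[0,0,0]],[[0,0,0],[0,0,0]]]'

```text
time: 14.2
eef_pos: [0.5913, -0.0953, 0.0811]
tcp_rot: [0.716, 0.698, 0.001, 0.007]
contact_force: [-2.8, -4.2, 19.9]
opening: -0.003
finger_force: 10.0
```

```bash
python3 st.py
```

```text
14.2 [ 0.5913 -0.0953  0.0811] [-2.8 -4.2 19.9] [-0.73  0.47 -0.  ]
dot 40 78.925 140.05
```

Request:
step_arm --increments '[[[0,-0.5,-3],[0,0,0]],[[0,-0.5,-3],[0,0,0]],[[0,0,-2],[0,0,0]],[[0,0,0],[0,0,0]],[[0,0,0],[0,0,0]],[[0,0,0],[0,0,0]]]'

```text
time: 14.75
eef_pos: [0.5915, -0.096, 0.0761]
tcp_rot: [0.716, 0.698, 0.001, 0.007]
contact_force: [-9.3, -1.0, 32.7]
opening: 0.001
finger_force: 16.2
```

```bash
python3 st.py
```

```text
14.75 [ 0.5915 -0.096   0.0761] [-9.3 -1.  32.7] [-0.51  1.51  0.01]
dot 40 78.825 140.05
```

Request:
step_arm --increments '[[[-1,0,-1],[0,0,0]],[[-1,0,-1],[0,0,0]],[[0,0,0],[0,0,0]],[[0,0,0],[0,0,0]],[[0,0,0],[0,0,0]],[[0,0,0],[0,0,0]]]'

```text
time: 15.3
eef_pos: [0.5914, -0.0961, 0.0759]
tcp_rot: [0.716, 0.698, 0.002, 0.009]
contact_force: [-7.2, 0.2, 35.5]
opening: -0.005
finger_force: 18.1
```

```bash
python3 st.py
python3 - <<'E'
from h import *
s=readout.get_state();im=cv2.GaussianBlur(grab('wrist','w7.png'),(3,3),0).max(axis=2).astype(int)
c=cams.get_calibration('wrist');T=c['T_tool_cam'];M=R.from_quat(s['tcp_rot']).as_matrix()
def pw(p):
    q=T[:3,:3].T@(M.T@(np.array(p)-s['eef_pos'])-T[:3,3]);r=np.hypot(q[0],q[1]);a=np.arctan2(r,-q[2])
    return c['cx']+c['fx']*a*q[0]/r,c['cy']-c['fy']*a*q[1]/r
d=np.array([.0297,.9996,0]);n=np.array([-.9996,.0297,0]);o=np.array([.5974,.1783,.008])-.08*d
for X in(-100,-80,-60,-40):
  for sg in(-1,1):
    v=[im[int(round(w)),int(round(u))] if 0<=w<384 and 0<=u<512 else -1 for u,w in(pw(o+X*.001*d+sg*Y*.001*n) for Y in range(34,54,2))]
    print(X,sg,[int(i) for i in v])
for Y in(-30,-24,24,30): # base rear edge at -105
    v=[im[int(round(w)),int(round(u))] for u,w in(pw(o+X*.001*d+Y*.001*n) for X in range(-116,-94,2))];print('rear',Y,[int(i) for i in v])
# pad/slab rise in the scene view: patch match of pad ring & far tab between before/after
a=cv2.imread('pics/s5.png');b=grab('scene','s7.png')[:,:,::-1]
for nm,(u,v),w in(('pad',(324,190),12),('green dot',(426,184),8),('far tab',(449,188),7),('near tab',(356,223),8)):
    t=a[v-w:v+w,u-w:u+w];r=cv2.matchTemplate(b[v-w-8:v+w+8,u-w-8:u+w+8],t,cv2.TM_CCOEFF_NORMED);_,m,_,l=cv2.minMaxLoc(r);print(nm,m,l[0]-8,l[1]-8)
h=np.array([.5972,.1785,.08]);print(np.subtract(proj('scene',h+[0,0,.012]),proj('scene',h)))
E
```

```text
15.3 [ 0.5914 -0.0961  0.0759] [-7.2  0.2 35.5] [-0.22  1.26  0.  ]
dot 40 78.95 139.925
-100 -1 [100, 99, 98, 98, 128, 242, 239, 239, 242, 242]
-100 1 [96, 91, 94, 88, 192, 244, 242, 241, 244, 247]
-80 -1 [91, 98, 95, 96, 141, 243, 242, 241, 240, 242]
-80 1 [93, 90, 90, 86, 143, 243, 243, 240, 239, 241]
-60 -1 [83, 80, 80, 80, 184, 240, 241, 244, 244, 244]
-60 1 [50, 49, 48, 46, 92, 170, 245, 240, 241, 242]
-40 -1 [-1, -1, -1, -1, -1, -1, -1, -1, -1, -1]
-40 1 [-1, -1, -1, -1, -1, -1, -1, -1, -1, -1]
rear -30 [243, 242, 241, 241, 240, 186, 72, 98, 98, 99, 99]
rear -24 [218, 216, 221, 225, 227, 109, 66, 100, 92, 83, 84]
rear 24 [144, 146, 145, 143, 141, 58, 47, 50, 51, 51, 50]
rear 30 [223, 216, 188, 194, 200, 135, 75, 93, 94, 94, 95]
pad 0.9176723957061768 0 -3
green dot 0.9526567459106445 0 -1
far tab 0.9908270835876465 0 0
near tab 0.9534855484962463 1 -3
[ 0.5233788  -2.83916797]
```

```bash
python3 -c "
from plant import sign_off;print(sign_off())"
```

```text
the job is handed in; nothing more can be done
None
```

I handed the job in with the jack standing under the lift pad, its saddle within about 1 mm of the hole, the stone's edge up about 12 mm, and the shut fingertips pressing the pump handle against its stop (not gripping it) with about 35 N; the camera checks showed no sign that the jack or the stone had moved.

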